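Load a latch bar into an indexed drilling fixture and lock it

ROBOT

A 7-joint arm with a two-finger parallel gripper is mounted at the origin on the work surface. World frame = base frame: x ahead of the robot, y to its left, z up, the work surface at z = 0. Lengths are in m, angles in rad, forces in N, time in s.
With the tool pointing down it reaches from about 0.4 to 0.85 m from the base axis. Payload 4.5 kg.
Tool frame: the origin (TCP) lies at the very end of the fingers, on their centre line; the grasp point (between the pads) lies 19 mm behind it (manip.pinch_z is the distance from the TCP to the grasp point, in m); z points along the fingers, y is the line along which they close (so a half turn about z gives the same grasp; the last joint's range is limited). The gripper opens to 85 mm and grips with 20 to 120 N. Pads are 22 mm wide; open, the fingers measure 114 mm over their backs; the gripper's body (76 mm by 85 mm) begins 54 mm behind the grasp point. The pads swing forward as they close: fully open they stand 13 mm farther back than shut.
Start: joints at [1.312, 0.689, -0.195, 1.565, 0.157, 0.902, -0.215], TCP at [0.18, -0.598, 0.231] pointing down, gripper open.
Joint ranges: [-3.01, 3.01], [-0.46, 2.08], [-1.47, 1.51], [0.13, 2.56], [-1, 4.14], [0.04, 2.09], [-2.66, 2.66]. Speed limits (rad/s): [2.57, 2.57, 3.14, 3.14, 3.14, 3.14, 3.14].

INTERFACE

Orientations are given as a rotation vector (axis times angle).
In Python, from cell import sensors, vision, manip gives the robot as it stands.
- The arm moves only by the tool play_rows, never from a script. Its arguments are lists of equal length, an entry for each row: "hand": the closure, from 0 (fully open) to 1 (shut); "travel": the shift along the world's x, y, z in mm, a list of three; "roll": the turn about the world's z in rad. A call has 1 to 20 rows; each row is the pose to reach, as a shift and turn from the pose commanded when the call began; what a row does not reach only later rows make up. A row lasts 1/10 s, in which the tool goes at most 50 mm and 8.59 degrees, less where a joint would pass 70% of its speed; a pose out of reach is approached as far as the arm can. A call with a gripper value outside its range is refused whole. The fingers move at their own pace and stop on an object; the grip force is fixed at half the most. Time passes only in rows, so rows that repeat a pose let the fingers close. It gives the time, the measured TCP pose, the force, the opening and the grip force at its end, in the units of the state.
- sensors.read_state(): the state, without advancing time (a new reading comes with each control period).
- vision.read_camera(name): name is "scene" or "top" or "wrist"; returns the picture (480x640x3 uint8, red, green, blue); there is no depth.
- vision.get_calibration(name): a dict with "fx", "fy", "cx", "cy" (pixels), "k1" (the pictures are not rectified: a ray, as slopes to the right and down, at radius r is drawn at 1 + k1 r^2 times it, then the intrinsics apply), "T" (4x4, takes a point from camera to world coordinates). Camera axes: x right, y down, z forward; pixel columns grow to the right and rows downward; lengths in m; the calibration is good to about 2 mm. A picture is of the moment at which its call begins: read the wrist's pose just before it. get_calibration takes no time and is no camera call; for the wrist camera it gives the pose at the moment of the call.
- manip.finish_job(): hands the job in; it is judged then, once.
Trained networks look in the newest picture that a camera, given by its name, has taken for a name from the list of things; names that differ only in an ending like _2 or _b are one class to them, and where a whole thing is asked for, a point or a joint stands for the part that bears it (a point fixed in the world has none). Each returns a list of dicts, best first, with "confidence" (0 to 1); they miss things now and then, are a little off and sometimes report something else, mostly with a low value. They report only what shows in the picture. A call takes as long as a camera call. They do not tell look-alikes from the thing itself.
- vision.find_in(name, camera): "point" ([column, row] in pixels, amid what is visible of it).
- vision.landmark_of(name, camera): "point" ([column, row] in pixels: a listed point, or the origin of a listed thing).
The state is a dict: "time_s": time; "joint_pos": joint angles; "dq": joint speeds; "joint_efforts": joint torques, N m; "ee_pos": TCP position; "orientation": TCP orientation; "force": force on the tool from outside, world axes, zero at the start; "ft_torque": the same for the moment, N m; "opening": opening from 0.0 (shut) to 1.0 (fully open); "finger_force": force on a finger pad.
Only numpy, scipy, OpenCV 4.12 (cv2) and the standard library are available. Lean on these libraries where they do the work, as an engineer would, in place of code of your own. Each camera call takes 0.05 s, during which the arm holds its last target. There are 200 camera calls.

TASK

Take the T-headed aluminium bar out of its wooden holder and lay it flat in the nest of the steel drilling fixture, with its wide head down between the two cheeks and the narrow end pointing at the slide. Then lock it in: pull the slide's black index knob up, slide the carriage one notch towards the bar so that its lip covers the bar's end, and let the knob spring fully home into the notch. Leave the other things on the bench standing where they are.

Things in the scene. Friction and masses are not known exactly. Their poses are not given: they have to be found in the camera images.
- bar_mid (a point): Centre of the loose T-headed aluminium bar (0.15 to 0.31 kg): 180 mm long, 26 mm high, lying flat; point half-way along, 13 mm above its underside. x runs along it from wide head to narrow end, z up. Head: x = -90 to -20 mm, 40 mm wide. Shank: x = -20 to +90 mm, 24 mm wide. At the start the bar's underside is 30 mm above the bench and it lifts straight up out of the holder.
- bar_head (a point): Centre of the bar's wide head, 55 mm from the bar's centre; axes as bar_mid. In the holder only the head is free to grip (the shank lies between cheeks with 3 mm each side).
- bar_shank (a point): Point in the middle of the bar's shank, 40 mm from the bar's centre; axes as bar_mid. In the fixture's nest only the shank is free to grip (the head lies between cheeks), so the bar has to be set down on the bench and taken again by the shank.
- holder: Fixed wooden holder of the bar. Origin at bench height under the bar's middle, x as the bar's at the start. Base x = -22 to +100 mm, 84 mm wide, 12 mm high; two cheeks (x = -6 to +94 mm, y = +-15 to +-35 mm) and an end wall at x = 94 to 102 mm, all 64 mm high. Under the head only an 18 mm wide rest, its top 30 mm above the bench (x = -82 to +82 mm).
- fixture: Fixed drilling fixture, base plate 84 mm wide, 12 mm high, x = -190 to +170 mm; origin at bench height, x from nest to slide. Nest: 18 mm wide rest, top at 30 mm; two cheeks 64 mm high, 45 mm apart, 13 mm thick, x = -172 to -96 mm, closed by an end wall with its face at x = -172 mm; the shank side is open. Rack of the slide: 12 mm slots at x = 30, 60, 90, 120 mm.
- nest (a point): Where the bar's centre belongs: fixture x = -78 mm, y = 0, 43 mm above the bench; x points from nest to slide and the bar's x must agree with it. The bar then lies 4 mm short of the end wall; the locked stop leaves it about 4 mm of endwise play each way.
- carriage (a joint): Carriage travel, m: 0 (within 1 mm) at the start, growing towards the nest (fixture -x). Notches at -0.03, 0, 0.03, 0.06: one notch towards the bar is 0.03. It moves only with the plunger lifted; drag 3 N. Block 84 mm wide, top at 56 mm; stop face 44 mm nest-side of the knob axis, top 72 mm, 44 mm wide; lip reaching 18 mm farther to the nest, 62 to 72 mm above the bench.
- plunger (a joint): Lift of the index plunger, m: 0 home in a notch, limit 0.018. The pin clears the teeth above 0.010 (pull to 0.012 to 0.016); let go between notches it rests on the teeth at about 0.009. The spring pushes down with 8 N at 0, 12 N at 0.016. Round-tipped 8 mm pin in a 12 mm slot.
- knob (a point): Centre of the black knurled plunger knob on the carriage, an upright cylinder 40 mm across and 42 mm high. With the plunger home its underside is 66 mm, its centre 87 mm and its top 108 mm above the bench. It pulls straight up and does not turn.
- can_mid (a point): Bystander: upright closed can, 60 mm across, 150 mm high, loose; its centre.
- roll_mid (a point): Bystander: roll of tape lying flat, 96 mm across, 48 mm high, loose; its centre.
- bin: Bystander: fixed cardboard bin, 130 (x) x 150 (y) x 70 mm high, holding tape rolls; origin under its centre.
Things that resemble listed ones, but are neither listed nor needed, are in the scene too. Of the things shaped like the part that bears bar_mid, the aluminium one is meant.

How it is judged:
On the way, in this order (a step that is already met when the one before it is completed fails the run):
1. the bar lies flat in the nest, head between the cheeks, while the carriage is still in its first notch (horizontal distance between bar_mid and nest below 0.018 m and z of bar_mid in the frame of nest between -0.003 and 0.003 m and angle between the x axis of bar_mid and the x axis of nest, either way round below 0.12 rad and value of joint carriage below 0.005 m and value of joint plunger below 0.004 m and x of bar_head in the frame of nest below -0.035 m), for 0.2 s.
2. the knob is pulled up clear of the teeth (value of joint plunger above 0.0085 m), for 0.1 s.
3. the carriage stands at the next notch with the plunger home (value of joint carriage between 0.0265 and 0.0335 m and value of joint plunger below 0.0025 m), for 0.2 s.
At the end, for the whole second after the job is handed in: Carriage one notch (30 +-3.5 mm) nearer the bar, plunger home (lift under 2.5 mm), bar at rest and flat in the nest, head at the cheeks: centre within 10 mm level and 3 mm in height of the nest point, aligned within 0.12 rad. Can and roll never shifted by more than 30 mm (all of step 3 and horizontal distance between bar_mid and nest below 0.01 m and z of bar_mid in the frame of nest between -0.003 and 0.003 m and angle between the x axis of bar_mid and the x axis of nest, either way round below 0.12 rad and angle between bar_mid's own z axis and vertical below 0.1 rad and linear speed of bar below 0.01 m/s and x of bar_head in the frame of nest below -0.035 m); the robot touches nothing.
It fails at once if the can is shifted by more than 30 mm or knocked over (distance of can_mid from where it was at the start of the episode above 0.03 m).
It fails at once if the roll is shifted by more than 30 mm (distance of roll_mid from where it was at the start of the episode above 0.03 m).
It also fails if it takes over 70 s, if anything falls off the work surface, if the arm or the gripper's body presses on something with over 40 N, if the wrist force passes 120 N, or if a joint passes its speed limit or range.

## Working session

There is one attempt and no reset: what is moved stays moved. The work goes in short steps, Python scripts to look and compute and a tool call to move; the robot and the scene stay as the last step left them, time stands still between calls to the robot, and variables do not carry over. Pictures are saved under pics/ and viewed, at most 10 in all, crops included, and the job is handed in when it is done.

Besides the shell and the picture viewer there is one more tool, called as a command line: name --pt "numbers of a row" for each row, then --argument value for the rest. play_rows: Moves the arm, as the interface text tells. Its arguments: {"type":"object","properties":{"hand":{"type":"array"},"travel":{"type":"array"},"roll":{"type":"array"}},"required":["hand","travel","roll"]}

```bash
ls; mkdir -p pics
cat > h.py <<'E'
import numpy as np, cv2
from cell import sensors, vision, manip
def ray(cam,p,cal=None):
    c=cal or vision.get_calibration(cam)
    d=np.array([(p[0]-c["cx"])/c["fx"],(p[1]-c["cy"])/c["fy"]]); u=d.copy()
    for _ in range(20): u=d/(1+c["k1"]*(u@u))
    T=np.array(c["T"]); return T[:3,3],T[:3,:3]@np.array([u[0],u[1],1])
def at(cam,p,z,cal=None):
    o,d=ray(cam,p,cal); return o+d*(z-o[2])/d[2]
def save(cam,name):
    im=vision.read_camera(cam); cv2.imwrite(f"pics/{name}.png",im[:,:,::-1]); return im
E
python3 - <<'E'
from h import *
Z=dict(bar_mid=.043,bar_head=.043,bar_shank=.043,holder=0,fixture=0,nest=.043,knob=.087,can_mid=.075,roll_mid=.024,bin=0)
for cam in("top","scene"):
    save(cam,cam+"0"); print(cam,np.round(vision.get_calibration(cam)["T"],3).tolist())
    for n,z in Z.items():
        for r in vision.landmark_of(n,cam)[:4]:
            print(n,np.round(r["point"],1),round(r["confidence"],2),np.round(at(cam,r["point"],z),3))
print(sensors.read_state())
E
```

```text
pics
top [[-0.004, -0.995, 0.101, 0.42], [-1.0, 0.004, -0.006, 0.019], [0.006, -0.101, -0.995, 1.338], [0.0, 0.0, 0.0, 1.0]]
bar_mid [171.5 339.9] 0.94 [0.326 0.338 0.043]
bar_mid [173.  239.4] 0.77 [0.546 0.337 0.043]
bar_mid [183.6 134. ] 0.74 [0.783 0.32  0.043]
bar_head [163.7 265.1] 0.91 [0.489 0.357 0.043]
bar_head [170.9 363.3] 0.85 [0.276 0.339 0.043]
bar_head [170.  155.5] 0.8 [0.734 0.349 0.043]
bar_shank [172.1 321. ] 0.95 [0.367 0.337 0.043]
bar_shank [179.  221.1] 0.92 [0.586 0.325 0.043]
bar_shank [192.8 122. ] 0.63 [0.811 0.3   0.043]
holder [179.5 242.4] 0.95 [0.543 0.333 0.   ]
fixture [330.6 188.6] 0.94 [ 0.664 -0.01   0.   ]
nest [339.8 148.9] 0.72 [ 0.746 -0.031  0.043]
nest [328.7 189.5] 0.54 [ 0.655 -0.005  0.043]
knob [321.3 223.3] 0.85 [0.574 0.012 0.087]
knob [329.1 187.3] 0.43 [ 0.651 -0.005  0.087]
can_mid [261.1 290.8] 0.87 [0.433 0.139 0.075]
roll_mid [403.9 269.4] 0.94 [ 0.479 -0.171  0.024]
roll_mid [163.8 267. ] 0.73 [0.486 0.362 0.024]
bin [489.6 257.6] 0.78 [ 0.505 -0.372  0.   ]
bin [178.5 241.6] 0.19 [0.545 0.335 0.   ]
scene [[-0.718, 0.423, -0.55
[... 1174 characters left out ...]
 array([ 1.31179672,  0.6891261 , -0.19462573,  1.56528593,  0.15729171,
        0.90248211, -0.21510918]), 'dq': array([ 3.59226411e-05,  4.09883172e-04, -2.40719780e-04,  6.49886222e-04,
       -7.38628181e-04,  5.29588951e-04, -9.03939774e-04]), 'joint_efforts': array([-4.25999233e-04, -5.39552343e+01, -1.26703184e+00, -1.58880597e+01,
        9.95063572e-03,  1.56057580e-03, -1.97479899e-07]), 'ee_pos': array([ 0.18044769, -0.59841874,  0.23130482]), 'orientation': array([3.10790752e+00, 4.58317369e-01, 8.14948552e-05]), 'force': array([ 0.04702975,  0.54945887, -0.07395769]), 'ft_torque': array([-0.04566476, -0.01279027, -0.05673132]), 'finger_force': 0.0, 'opening': 0.9995181177253877}
```

View pics/top0.png

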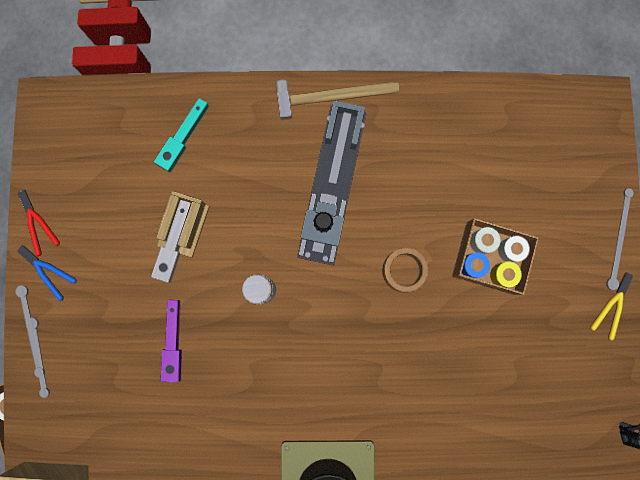

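View pics/scene0.png

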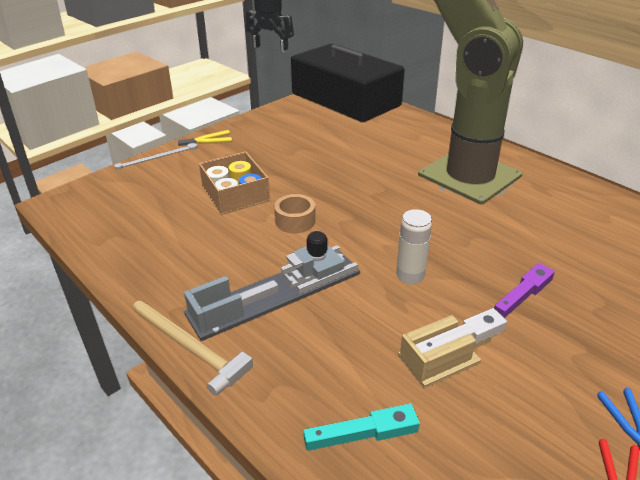

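Run:
```python
from h import *
im=cv2.imread("pics/top0.png")[90:400,120:380]
cv2.imwrite("pics/crop0.png",cv2.resize(im,(503,600),interpolation=cv2.INTER_CUBIC))
```

```text
(no output)
```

View pics/crop0.png

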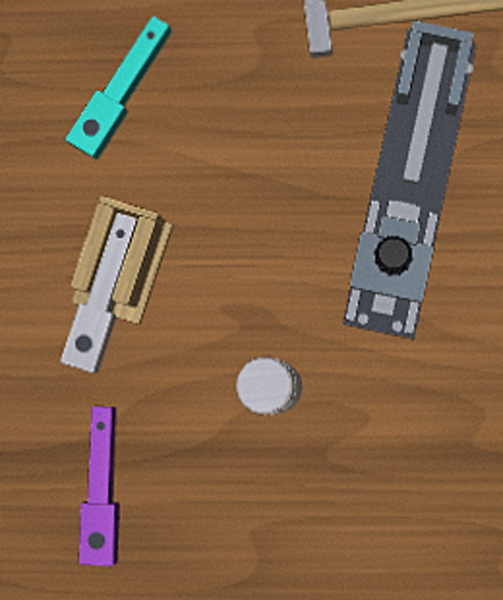

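The top picture shows three bars of the same shape:
- Purple at about (171,340), loose on the bench.
- Teal at about (181,133), loose on the bench.
- Bare grey metal at about (176,240), lying in the wooden holder.

The aluminium bar is the grey one in the holder, and the enlarged crop confirms it. Its head is at (164,265). The fixture's knob is at (322,222) and the nest is at the far end, near (340,149). The scene view agrees: the grey bar is in the holder at (460,338), and the black knob is at (317,243).

I'll move over the head by going around the outside.

play_rows --hand '[0,0,0,0,0,0,0,0,0,0,0,0,0,0,0,0]' --pt "30 30 5" --pt "60 60 10" --pt "90 90 15" --pt "120 120 20" --pt "150 150 25" --pt "180 180 30" --pt "210 210 30" --pt "240 240 30" --pt "270 270 30" --pt "300 300 30" --pt "305 345 30" --pt "310 390 30" --pt "310 435 30" --pt "310 480 30" --pt "310 525 30" --pt "310 570 30" --roll '[0.1,0.2,0.3,0.4,0.5,0.6,0.7,0.8,0.9,1.0,1.1,1.2,1.3,1.4,1.5,1.6]'

```text
time_s: 2.7
ee_pos: [0.4903, -0.0269, 0.2616]
orientation: [1.832, 2.552, 0.0]
force: [1.4, -0.1, 0.2]
opening: 1.001
finger_force: 0.0
```

play_rows --hand '[0,0,0,0,0,0,0,0,0,0,0]' --pt "0 45 0" --pt "0 90 0" --pt "0 135 0" --pt "0 180 0" --pt "0 225 0" --pt "0 270 0" --pt "0 315 0" --pt "0 350 0" --pt "0 380 -20" --pt "0 380 -40" --pt "0 380 -40" --roll '[0.1,0.2,0.3,0.4,0.5,0.6,0.7,0.8,0.9,0.93,0.93]'

```text
time_s: 3.8
ee_pos: [0.4891, 0.3507, 0.2186]
orientation: [-0.496, -3.099, 0.007]
force: [-0.0, -0.6, -0.6]
opening: 0.997
finger_force: 0.0
```

```bash
cat >> h.py <<'E'
def tool():
    s=sensors.read_state(); R=cv2.Rodrigues(np.array(s["orientation"]))[0]
    print("t",round(s["time_s"],2),"tcp",np.round(s["ee_pos"],4),"psi",round(np.arctan2(R[1,0],R[0,0]),3),"tilt",round(float(R[2,2]),4),"q",np.round(s["joint_pos"],2),"F",np.round(s["force"],1),"open",round(s["opening"],3),"ff",s["finger_force"])
def lm(cam,Z,n=2):
    cal=vision.get_calibration(cam); first=True
    vision.read_camera(cam)
    for k,z in Z.items():
        for r in vision.landmark_of(k,cam)[:n]: print(k,np.round(r["point"],1),round(r["confidence"],2),np.round(at(cam,r["point"],z,cal)[:2],4))
E
python3 - <<'E'
from h import *
tool(); save("wrist","w1")
lm("wrist",dict(bar_mid=.043,bar_head=.043,bar_shank=.043,holder=0))
E
```

```text
t 3.8 tcp [0.4891 0.3507 0.2186] psi 2.824 tilt -1.0 q [-0.27  0.78 -0.8   1.63  0.64  1.02 -0.02] F [-0.  -0.6 -0.6] open 0.997 ff 0.0
bar_mid [255.4  38.9] 0.76 [0.3307 0.3431]
bar_mid [327.9 277. ] 0.65 [0.5448 0.335 ]
bar_head [327.5 223.5] 0.92 [0.4956 0.3508]
bar_head [396.1 418.8] 0.74 [0.7242 0.3541]
bar_shank [271.6  86.8] 0.96 [0.3702 0.3429]
bar_shank [325.9 315. ] 0.57 [0.5817 0.3209]
holder [329.5 262.6] 0.96 [0.5456 0.3369]
```

View pics/w1.png

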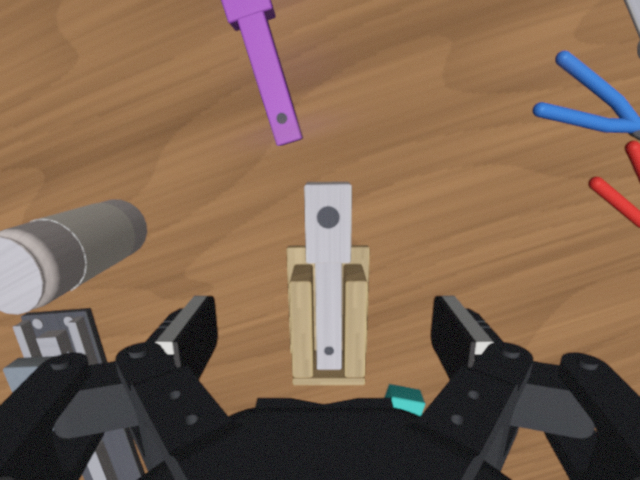

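The wrist view has the bar upright in the picture, with its head at (328,223) and its end at (329,360). The yaw agrees and the sideways error is about 2 mm. I'll descend and grip the head.

play_rows --hand '[0,0,0,0,0,0,0,1,1,1,1,1,1,1,1]' --pt "6 0 -40" --pt "6 0 -80" --pt "6 0 -120" --pt "6 0 -150" --pt "6 0 -175" --pt "6 0 -185" --pt "6 0 -185" --pt "6 0 -185" --pt "6 0 -185" --pt "6 0 -185" --pt "6 0 -185" --pt "6 0 -185" --pt "6 0 -185" --pt "6 0 -185" --pt "6 0 -185" --roll '[0,0,0,0,0,0,0,0,0,0,0,0,0,0,0]'

```text
time_s: 5.6
ee_pos: [0.4971, 0.3522, 0.0379]
orientation: [0.499, 3.1, 0.003]
force: [0.0, -0.7, 6.3]
opening: 0.453
finger_force: 61.9
```

Gripped with an opening of about 39 mm. Now I'll lift straight up, then carry and turn it.

play_rows --hand '[1,1,1,1,1,1,1,1]' --pt "0 0 15" --pt "0 0 35" --pt "0 0 60" --pt "0 0 90" --pt "0 0 120" --pt "0 0 150" --pt "0 0 170" --pt "0 0 170" --roll '[0,0,0,0,0,0,0,0]'

```text
time_s: 6.4
ee_pos: [0.4973, 0.3533, 0.2101]
orientation: [0.498, 3.098, 0.008]
force: [0.0, 1.5, -1.4]
opening: 0.45
finger_force: 61.0
```

play_rows --hand '[1,1,1,1,1,1,1,1,1,1,1,1,1,1,1,1,1,1,1,1]' --pt "9 -10 0" --pt "18 -20 0" --pt "27 -30 0" --pt "36 -40 0" --pt "45 -50 0" --pt "54 -60 0" --pt "63 -70 0" --pt "72 -80 0" --pt "81 -90 0" --pt "90 -100 0" --pt "99 -110 0" --pt "108 -120 0" --pt "117 -130 0" --pt "126 -140 0" --pt "135 -150 0" --pt "144 -160 0" --pt "153 -170 0" --pt "162 -180 0" --pt "170 -190 0" --pt "172 -195 0" --roll '[-0.14,-0.28,-0.42,-0.56,-0.7,-0.84,-0.98,-1.12,-1.26,-1.4,-1.54,-1.68,-1.82,-1.96,-2.1,-2.24,-2.38,-2.52,-2.66,-2.8]'

```text
time_s: 8.4
ee_pos: [0.6684, 0.1546, 0.2048]
orientation: [3.139, 0.024, -0.003]
force: [-0.1, -0.2, -2.7]
opening: 0.452
finger_force: 61.0
```

play_rows --hand '[1,1,1,1]' --pt "0 0 0" --pt "0 0 0" --pt "0 0 0" --pt "0 0 0" --roll '[-0.13,-0.27,-0.27,-0.27]'

```text
time_s: 8.8
ee_pos: [0.6677, 0.1565, 0.2054]
orientation: [3.117, -0.381, -0.003]
force: [-0.5, -0.1, -1.7]
opening: 0.452
finger_force: 60.9
```

Run:
```python
from h import *
tool(); save("wrist","w2")
lm("wrist",dict(bar_mid=.218,bar_shank=.218,nest=.043,knob=.087,fixture=0))
```

```text
t 8.8 tcp [0.6677 0.1565 0.2054] psi -0.244 tilt -1.0 q [-0.31  0.8   0.02  1.39 -0.02  0.95 -2.09] F [-0.5 -0.1 -1.7] open 0.452 ff 60.92545509338379
bar_mid [323.3 407.8] 0.91 [0.6252 0.1667]
bar_mid [106.9 129.1] 0.63 [0.7569 0.2132]
bar_shank [117.  90.] 0.63 [0.7683 0.2048]
knob [527.3 296.3] 0.86 [0.5791 0.0092]
fixture [494.7 168.6] 0.9 [ 0.6706 -0.0152]
```

View pics/w2.png

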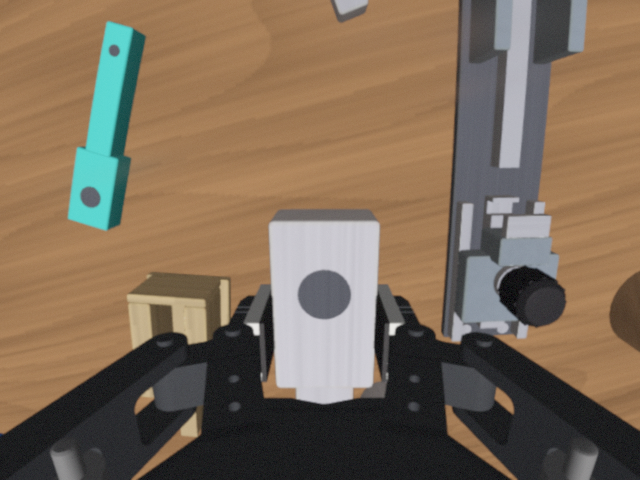

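The head sits squarely in the pads at (324,295), and the fixture shows on the right with its knob at (530,296). Next I'll set the bar down on the free bench.

play_rows --hand '[1,1,1,1,1,1,1,1,1]' --pt "0 0 -40" --pt "0 0 -80" --pt "0 0 -120" --pt "0 0 -150" --pt "0 0 -170" --pt "0 0 -182" --pt "0 0 -190" --pt "0 0 -194" --pt "0 0 -194" --roll '[0,0,0,0,0,0,0,0,0]'

```text
time_s: 10.05
ee_pos: [0.6689, 0.1567, 0.0128]
orientation: [-3.117, 0.387, -0.001]
force: [-0.0, -0.4, -1.8]
opening: 0.451
finger_force: 60.9
```

play_rows --hand '[1,1,1,0,0,0,0,0,0,0]' --pt "0 0 -2" --pt "0 0 -4" --pt "0 0 -5" --pt "0 0 -5" --pt "0 0 -5" --pt "0 0 -5" --pt "0 0 20" --pt "0 0 60" --pt "0 0 100" --pt "-15 4 130" --roll '[0,0,0,0,0,0,0,0,0,0]'

```text
time_s: 11.05
ee_pos: [0.6562, 0.1595, 0.1452]
orientation: [-3.116, 0.39, -0.009]
force: [-0.9, -0.1, -0.1]
opening: 1.001
finger_force: 0.0
```

play_rows --hand '[0,0,0,0]' --pt "-20 5 30" --pt "-20 5 60" --pt "-20 5 60" --pt "-20 5 60" --roll '[0,0,0,0]'

```text
time_s: 11.45
ee_pos: [0.6338, 0.1656, 0.2031]
orientation: [-3.117, 0.387, -0.002]
force: [-0.1, -0.2, -0.6]
opening: 1.001
finger_force: 0.0
```

Run:
```python
from h import *
tool()
Z=dict(bar_mid=.013,bar_head=.013,bar_shank=.013,nest=.043,knob=.087,fixture=0)
lm("wrist",Z,3); print("top"); lm("top",Z,3); save("wrist","w3")
```

```text
t 11.45 tcp [0.6338 0.1656 0.2031] psi -0.247 tilt -1.0 q [-0.34  0.76  0.03  1.5  -0.02  0.88 -2.12] F [-0.1 -0.2 -0.6] open 1.001 ff 0.0
bar_mid [102.8  89.9] 0.87 [0.794  0.3272]
bar_mid [325.6 232.7] 0.7 [0.6183 0.1669]
bar_mid [537.5 256.6] 0.27 [ 0.5435 -0.0309]
bar_head [ 92.  151.8] 0.92 [0.7461 0.3574]
bar_head [325.5 173.4] 0.66 [0.6723 0.1535]
bar_shank [321.2 272.3] 0.83 [0.5808 0.1808]
bar_shank [109.9  48.7] 0.81 [0.8246 0.3087]
nest [531.6  32.9] 0.93 [ 0.7431 -0.0312]
knob [539.6 254.8] 0.81 [0.579  0.0072]
knob [325.  230.5] 0.62 [0.6379 0.1629]
fixture [499.1 134.8] 0.87 [ 0.6673 -0.0134]
fixture [529.   29.4] 0.54 [ 0.7529 -0.0548]
fixture [323.4 232.8] 0.33 [0.6156 0.1697]
top
bar_mid [184.4 137.2] 0.84 [0.784  0.3245]
bar_mid [251.2 207.5] 0.7 [0.6198 0.1686]
bar_head [167.5 152.4] 0.94 [0.7487 0.3628]
bar_head [255.5 187.2] 0.66 [0.6661 0.1593]
bar_head [167.2 363.6] 0.56 [0.2716 0.3544]
bar_shank [171.4 322. ] 0.92 [0.3638 0.3456]
bar_shank [192.7 119.8] 0.58 [0.8251 0.3064]
nest [339.5 152. ] 0.79 [ 0.7391 -0.0298]
knob [325.7 222.3] 0.77 [0.5763 0.0023]
fixture [325.9 224.2] 0.64 [0.5829 0.0007]
fixture [332.4 186.8] 0.57 [ 0.6686 -0.0145]
```

View pics/w3.png

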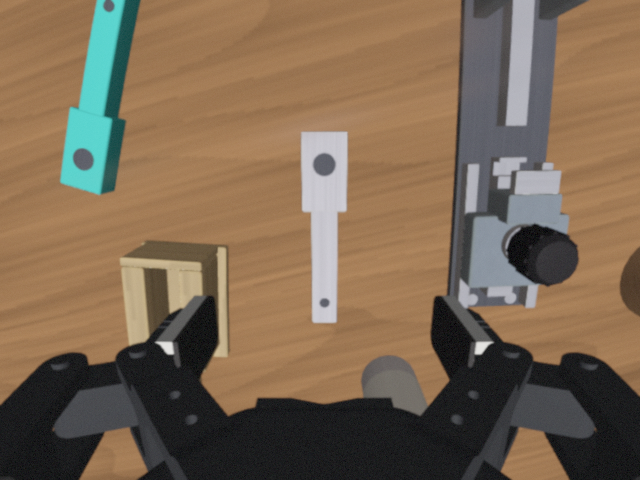

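The wrist view shows the bar flat on the bench, with its head hole at (325,165) and its narrow end at (324,320), parallel to the tool. I'll regrip on the shank about 22 mm from the bar's centre.

play_rows --hand '[0,0,0,0,0,0,0,1,1,1,1,1,1,1,1,1]' --pt "-36 9 -30" --pt "-36 9 -75" --pt "-36 9 -120" --pt "-36 9 -160" --pt "-36 9 -185" --pt "-36 9 -197" --pt "-36 9 -197" --pt "-36 9 -197" --pt "-36 9 -197" --pt "-36 9 -197" --pt "-36 9 -197" --pt "-36 9 -197" --pt "-36 9 -197" --pt "-36 9 -197" --pt "-36 9 -197" --pt "-36 9 -197" --roll '[0,0,0,0,0,0,0,0,0,0,0,0,0,0,0,0]'

```text
time_s: 13.8
ee_pos: [0.5982, 0.1748, 0.0065]
orientation: [-3.117, 0.387, -0.002]
force: [-0.6, -0.3, 5.4]
opening: 0.269
finger_force: 60.5
```

play_rows --hand '[1,1,1,1,1,1,1,1,1,1,1,1,1,1]' --pt "0 0 20" --pt "0 0 50" --pt "0 0 90" --pt "0 0 130" --pt "10 -15 150" --pt "30 -45 150" --pt "50 -80 150" --pt "70 -115 150" --pt "90 -150 150" --pt "110 -180 150" --pt "120 -195 150" --pt "125 -201 150" --pt "125 -201 150" --pt "125 -201 150" --roll '[0,0,0,0,0,0,0,0,0,0,0.01,0.01,0.01,0.01]'

```text
time_s: 15.2
ee_pos: [0.7216, -0.0241, 0.155]
orientation: [-3.118, 0.369, 0.003]
force: [-0.1, 0.4, -1.6]
opening: 0.266
finger_force: 59.4
```

Run:
```python
from h import *
tool(); save("wrist","w4")
lm("wrist",dict(bar_mid=.163,bar_head=.163,nest=.043,knob=.087,fixture=0))
print("top");lm("top",dict(bar_mid=.163,bar_head=.163,nest=.043,knob=.087,fixture=0),2)
```

```text
t 15.2 tcp [ 0.7216 -0.0241  0.155 ] psi -0.235 tilt -1.0 q [-0.02  0.91 -0.01  1.3   0.01  0.94 -1.84] F [-0.1  0.4 -1.6] open 0.266 ff 59.42405641078949
bar_mid [323.3 257. ] 0.87 [ 0.7446 -0.0298]
bar_head [326.1 109.1] 0.65 [ 0.7978 -0.0435]
top
bar_mid [183.6 135. ] 0.72 [0.7474 0.2918]
bar_mid [170.8 339.7] 0.65 [0.3354 0.3096]
bar_head [170. 154.] 0.95 [0.7081 0.3186]
bar_head [170.9 363.5] 0.71 [0.2887 0.3091]
knob [323.6 223.4] 0.68 [0.574  0.0068]
fixture [331.  187.4] 0.58 [ 0.6672 -0.0113]
```

View pics/w4.png

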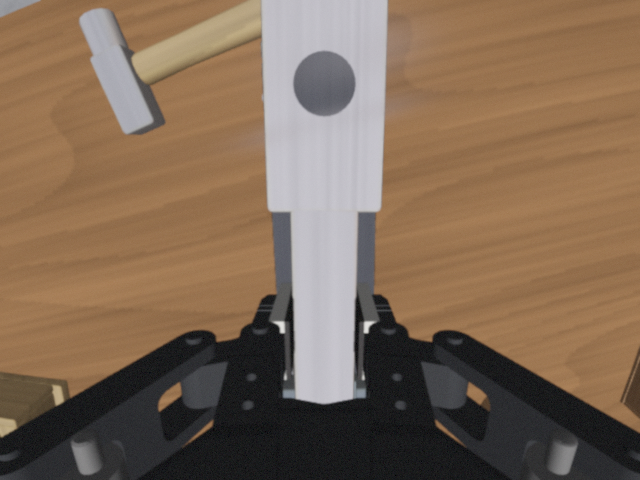

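The bar is held straight at columns 292–357. The base plate's edges show either side at columns 273 and 376, for rows 212–290, so I'll use them to get the fixture's centre line and yaw.

Run:
```python
from h import *
im=cv2.GaussianBlur(cv2.imread("pics/w4.png"),(3,3),0).astype(float)
red=im[:,:,2]-im[:,:,0]   # wood is reddish
def sub(v,x0,x1,sgn):
    g=sgn*np.diff(v[x0:x1]); i=g.argmax(); j=slice(max(i-2,0),i+3); return x0+.5+(g[j]*np.arange(len(g))[j]).sum()/g[j].sum()
cal=vision.get_calibration("wrist")
L=[];R=[];BL=[];BR=[]
gray=im.mean(2)
for r in range(218,286,4):
    L.append(at("wrist",[sub(red[r],262,284,-1),r],.012,cal)[:2]); R.append(at("wrist",[sub(red[r],366,390,1),r],.012,cal)[:2])
    BL.append(at("wrist",[sub(gray[r],282,300,1),r],.1745,cal)[:2]); BR.append(at("wrist",[sub(gray[r],348,366,-1),r],.1745,cal)[:2])
def fit(P):
    vx,vy,x,y=cv2.fitLine(np.array(P,np.float32),cv2.DIST_HUBER,0,.01,.01).ravel()
    if vx>0: vx,vy=-vx,-vy
    return np.arctan2(vy,vx),np.array([x,y])
for a,b,n in((L,R,"plate"),(BL,BR,"shank")):
    ya,pa=fit(a);yb,pb=fit(b); y=(ya+yb)/2; nn=np.array([-np.sin(y),np.cos(y)])
    print(n,round(ya,3),round(yb,3),"width",round((pa-pb)@nn,4),"lat centre wrt TCP",round(((pa+pb)/2-np.array(sensors.read_state()["ee_pos"][:2]))@nn,4), (pa+pb)/2)
```

```text
plate 2.926 2.925 width -0.0832 lat centre wrt TCP 0.0006 [ 0.70284265 -0.02279873]
shank 2.903 2.905 width -0.0234 lat centre wrt TCP 0.0007 [ 0.75167406 -0.03426203]
```

The plate yaw is 2.925, the bar yaw is 2.904, and the sideways offset is near zero. The correction is roll +0.02 and x −1 mm.

play_rows --hand '[1,1,1,1,1,1,1,1,1,1,1]' --pt "-1 0 0" --pt "-1 0 -20" --pt "-1 0 -40" --pt "-1 0 -60" --pt "-1 0 -70" --pt "-1 0 -80" --pt "-1 0 -88" --pt "-1 0 -96" --pt "-1 0 -104" --pt "-1 0 -110" --pt "-1 0 -110" --roll '[0.02,0.02,0.02,0.02,0.02,0.02,0.02,0.02,0.02,0.02,0.02]'

```text
time_s: 16.95
ee_pos: [0.7209, -0.0261, 0.0443]
orientation: [-3.123, 0.34, 0.002]
force: [-0.5, 0.3, -1.7]
opening: 0.265
finger_force: 59.4
```

play_rows --hand '[1,1,1,1,1]' --pt "0 0 -3" --pt "0 0 -6" --pt "0 0 -8" --pt "0 0 -8" --pt "0 0 -8" --roll '[0,0,0,0,0]'

```text
time_s: 17.45
ee_pos: [0.7215, -0.0262, 0.0373]
orientation: [-3.123, 0.34, -0.0]
force: [0.7, 1.4, -2.3]
opening: 0.269
finger_force: 59.3
```

Run:
```python
from h import *
tool()
```

```text
t 17.45 tcp [ 0.7215 -0.0262  0.0373] psi -0.217 tilt -1.0 q [-0.02  1.05 -0.02  1.35  0.03  0.74 -1.83] F [ 0.7  1.4 -2.3] open 0.269 ff 59.32883441448212
```

play_rows --hand '[1,1,0,0,0,0,0,0,0,0,0,0]' --pt "0 0 -1" --pt "0 0 -2" --pt "0 0 -2" --pt "0 0 -2" --pt "0 0 -2" --pt "0 0 -2" --pt "0 0 15" --pt "0 0 50" --pt "0 0 90" --pt "0 0 130" --pt "0 0 150" --pt "0 0 150" --roll '[0,0,0,0,0,0,0,0,0,0,0,0]'

```text
time_s: 18.65
ee_pos: [0.7244, -0.0267, 0.1932]
orientation: [-3.122, 0.341, -0.015]
force: [0.1, 0.2, -0.0]
opening: 1.002
finger_force: 0.0
```

Run:
```python
from h import *
tool(); save("wrist","w5")
lm("wrist",dict(bar_mid=.043,bar_head=.043,bar_shank=.043,nest=.043,knob=.087,fixture=0),2)
```

```text
t 18.65 tcp [ 0.7244 -0.0267  0.1932] psi -0.218 tilt -1.0 q [-0.02  0.87 -0.02  1.27  0.02  1.   -1.83] F [ 0.1  0.2 -0. ] open 1.002 ff 0.0
bar_mid [325.1 201.6] 0.88 [ 0.7434 -0.0329]
bar_head [326.6 132.5] 0.75 [ 0.7959 -0.0457]
bar_shank [323.6 246.5] 0.8 [ 0.7068 -0.0236]
nest [320.1 200.3] 0.81 [ 0.7453 -0.0292]
nest [317.5 413.7] 0.25 [0.5433 0.0185]
knob [320.4 415.6] 0.93 [0.5778 0.0075]
fixture [320.1 273.6] 0.59 [ 0.6688 -0.0117]
```

View pics/w5.png

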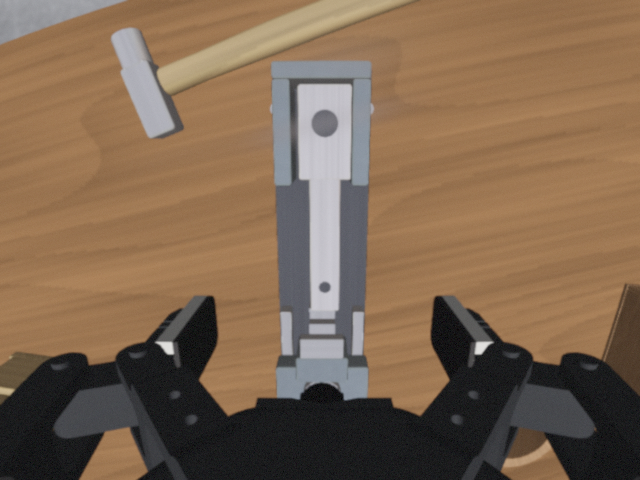

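The wrist view shows the bar lying in the nest. Its head hole is at (325,123) between the cheeks (columns 274–371), and its end at (324,310) points at the slide. Step 1 is done. Next is to hover over the knob and refine.

play_rows --hand '[0,0,0,0,0,0,0]' --pt "-30 7 0" --pt "-60 14 0" --pt "-90 20 0" --pt "-120 27 0" --pt "-146 33 0" --pt "-146 33 0" --pt "-146 33 0" --roll '[0,0,0,0,0,0,0]'

```text
time_s: 19.75
ee_pos: [0.5756, 0.0067, 0.1873]
orientation: [3.123, -0.34, 0.001]
force: [1.1, 0.1, -0.4]
opening: 1.004
finger_force: 0.0
```

Run:
```python
from h import *
tool(); save("wrist","w6")
lm("wrist",dict(bar_mid=.043,knob=.087,fixture=0),2)
```

```text
t 19.75 tcp [0.5756 0.0067 0.1873] psi -0.217 tilt -1.0 q [-0.08  0.68 -0.02  1.77  0.02  0.69 -1.9 ] F [ 1.1  0.1 -0.4] open 1.004 ff 0.0
knob [318.3 238.1] 0.87 [0.5799 0.0087]
fixture [325.2  52.4] 0.7 [ 0.7147 -0.0262]
fixture [324.8 113.9] 0.59 [ 0.6658 -0.0151]
```

View pics/w6.png

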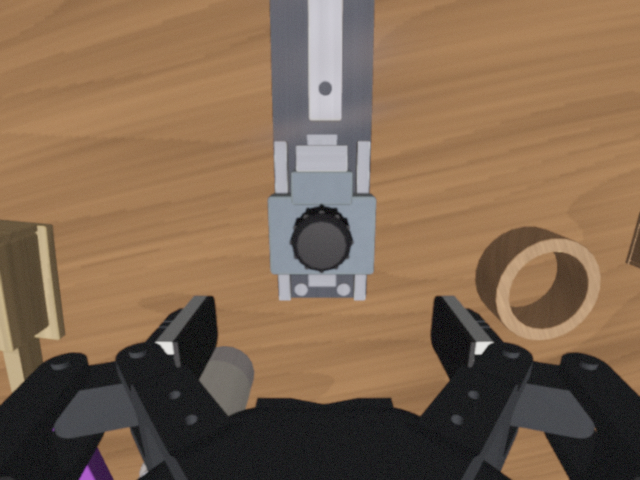

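The knob is at (322,240), centred between the fingers and about 3 mm ahead of the TCP. I'll descend and grip it.

play_rows --hand '[0,0,0,0,0,0,1,1,1,1,1,1,1]' --pt "3 0 -30" --pt "3 0 -60" --pt "3 0 -90" --pt "3 0 -110" --pt "3 0 -117" --pt "3 0 -117" --pt "3 0 -117" --pt "3 0 -117" --pt "3 0 -117" --pt "3 0 -117" --pt "3 0 -117" --pt "3 0 -117" --pt "3 0 -117" --roll '[0,0,0,0,0,0,0,0,0,0,0,0,0]'

```text
time_s: 21.3
ee_pos: [0.5796, 0.0075, 0.0717]
orientation: [-3.122, 0.339, -0.004]
force: [-0.4, 1.5, 5.7]
opening: 0.456
finger_force: 60.0
```

play_rows --hand '[1,1,1,1,1,1,1]' --pt "0 0 4" --pt "0 0 8" --pt "0 0 12" --pt "0 0 15" --pt "0 0 15" --pt "0 0 15" --pt "0 0 15" --roll '[0,0,0,0,0,0,0]'

```text
time_s: 22.0
ee_pos: [0.5785, 0.0077, 0.085]
orientation: [-3.122, 0.339, 0.0]
force: [3.4, 4.8, -12.1]
opening: 0.454
finger_force: 61.5
```

The spring force is 12 N and the lift is 13 mm. Now I'll slide 30 mm towards the nest.

play_rows --hand '[1,1,1,1,1,1,1,1]' --pt "6 -1.3 0" --pt "12 -2.6 0" --pt "18 -3.9 0" --pt "24 -5.2 0" --pt "29.5 -6.5 0" --pt "29.5 -6.5 0" --pt "29.5 -6.5 0" --pt "29.5 -6.5 0" --roll '[0,0,0,0,0,0,0,0]'

```text
time_s: 22.8
ee_pos: [0.6061, 0.0017, 0.0843]
orientation: [-3.122, 0.339, 0.006]
force: [1.1, 4.7, -12.3]
opening: 0.452
finger_force: 61.5
```

play_rows --hand '[1,1,1,1,1,1,1,1]' --pt "1.5 0 0" --pt "1.5 0 0" --pt "1.5 0 -3" --pt "1.5 0 -6" --pt "1.5 0 -9" --pt "1.5 0 -12" --pt "1.5 0 -14" --pt "1.5 0 -14" --roll '[0,0,0,0,0,0,0,0]'

```text
time_s: 23.6
ee_pos: [0.6087, 0.0011, 0.0718]
orientation: [-3.122, 0.339, 0.002]
force: [-2.0, 5.2, -1.3]
opening: 0.45
finger_force: 62.7
```

The TCP is back at its home height after 29.8 mm of travel. I'll release, rise and check.

play_rows --hand '[0,0,0,0,0,0,0,0,0,0,0]' --pt "0 0 0" --pt "0 0 0" --pt "0 0 0" --pt "0 0 0" --pt "0 0 20" --pt "0 0 60" --pt "0 0 100" --pt "0 0 130" --pt "0 0 150" --pt "0 0 150" --pt "0 0 150" --roll '[0,0,0,0,0,0,0,0,0,0,0]'

```text
time_s: 24.7
ee_pos: [0.6092, -0.0002, 0.2212]
orientation: [3.123, -0.341, -0.0]
force: [0.1, -0.4, -0.0]
opening: 1.0
finger_force: 0.0
```

Run:
```python
from h import *
tool(); a=save("wrist","w7")
lm("wrist",dict(bar_mid=.043,bar_head=.043,nest=.043,knob=.087),2)
b=save("scene","s7")
c=cv2.resize(b[170:350,150:390],(533,400),interpolation=cv2.INTER_CUBIC)
o=np.hstack([cv2.resize(a,(267,200))[:, :],np.zeros((200,0,3),np.uint8)])
can=np.zeros((600,533,3),np.uint8); can[:400]=c; can[400:,:267]=o
cv2.imwrite("pics/final.png",can[:,:,::-1])
```

```text
t 24.7 tcp [ 6.092e-01 -2.000e-04  2.212e-01] psi -0.217 tilt -1.0 q [-0.06  0.68 -0.02  1.63  0.02  0.83 -1.88] F [ 0.1 -0.4 -0. ] open 1.0 ff 0.0
bar_mid [111.2 477.3] 0.93 [0.355  0.3172]
bar_mid [323.   51.9] 0.88 [ 0.7447 -0.0306]
nest [322.6  51.6] 0.91 [ 0.745  -0.0303]
knob [317.8 231.3] 0.78 [0.6088 0.0036]
```

View pics/final.png

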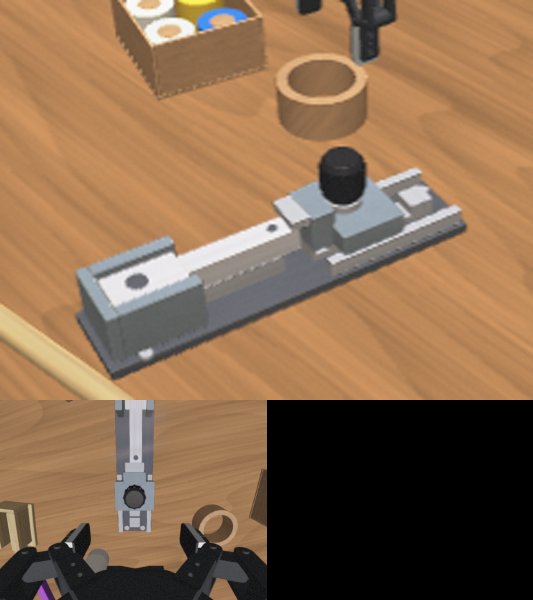

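The lip covers the bar's end at crop pixel (292,215), and the bar is flat in the nest. The knob has moved 29 mm and sits low on the carriage, and the tape roll and can have not moved. I'm handing in.

```bash
python3 -c "
from cell import manip
print(manip.finish_job())"
```

```text
the job is handed in; nothing more can be done
None
```

The aluminium bar is flat in the nest with its head between the cheeks, the carriage is one notch (about 30 mm) nearer with its lip over the bar's end, and the knob went back to its home height; the job is handed in, but no verdict was returned.

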